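# Put the test accessories away in the stack-nest trays

## Robot

A 6-joint arm with a two-finger parallel gripper is mounted at the origin on the work surface. World frame = base frame: x ahead of the robot, y to its left, z up, the work surface at z = 0. Lengths are in mm, angles in rad, forces in N, time in s.
With the tool pointing down it reaches from about 300 to 775 mm from the base axis. Payload 14.6 kg.
Tool frame: the origin (TCP) lies at the very end of the fingers, on their centre line; the grasp point (between the pads) lies 19 mm behind it; z points along the fingers, y is the line along which they close (so a half turn about z gives the same grasp; the last joint's range is limited). The gripper opens to 94 mm and grips with 3 to 60 N. Pads are 16 mm wide; open, the fingers measure 119 mm over their backs; the gripper's body (75 mm by 177 mm) begins 78 mm behind the grasp point.
Start: joints at [1.273, 0.3, 1.521, -0, 1.321, -0.067], TCP at [125.814, 535.406, 205.446] pointing down, gripper open.
Joint ranges: [-3.03, 3.03], [-0.79, 2.21], [0.23, 2.52], [-1.04, 4.18], [0, 3.07], [-2.55, 2.55]. Speed limits (rad/s): [2.22, 2.22, 2.57, 3.14, 3.14, 3.14].

## Interface

Orientations are given as [roll, pitch, yaw] about the fixed x, y, z axes, in that order (R = Rz(yaw) Ry(pitch) Rx(roll)).
In Python, from cell import manip, eyes, ticket gives the robot as it stands. The module is installed in compiled form; this text tells all that it offers.
- The arm moves only by the tool arm_command, never from a script. Its argument "plan" is a list of rows, each a list of 5 numbers: the opening, from -1 (shut) to 1 (fully open), then the shift along the tool's x, y, z in m, then the turn about the tool's z in rad. In form: [[jaw, dx, dy, dz, roll], ...]. A call has 1 to 20 rows; each row shifts and turns the commanded pose from where the row before left it, along the tool's axes as they then stand; what a row does not reach is not made up. A row lasts 1/8 s, in which the tool goes at most 62.5 mm and 10.7 degrees, less where a joint would pass 70% of its speed; a pose out of reach is approached as far as the arm can. A call is refused whole if a number of a shift passes 0.0625 or a number of a turn 0.188, either way. A call with a gripper value outside its range is refused whole. The fingers move at their own pace and stop on an object; "newtons" is the grip in N (left out, the last holds). Time passes only in rows, so rows that do not move let the fingers close. It gives the time, the measured TCP pose, the force, the opening and the grip force at its end, in the units of the state.
- manip.read_state(): the state, without advancing time (a new reading comes with each control period).
- eyes.camera(name): name is "scene" or "top" or "wrist"; returns a dict with "img" (420x560x3 uint8, blue, green, red), "z_map" (420x560 float32, mm along the optical axis (not along the pixel's ray), 0 where there is no reading), "fx", "fy", "cx", "cy" (pixels), "eye" and "orientation" of the camera in the world. Camera axes: x right, y down, z forward; pixel columns grow to the right and rows downward; lengths in mm; the calibration is good to about 2 mm. A picture is of the moment at which its call begins.
- ticket.sign_off(): hands the job in; it is judged then, once.
The state is a dict: "clock": time; "joints": joint angles; "qd": joint speeds; "effort": joint torques, N m; "eef_pos": TCP position; "eef_rot": TCP orientation; "wrist_force": force on the tool from outside, world axes, zero at the start; "moment": the same for the moment, N m; "finger_gap": finger opening in mm; "finger_force": force on a finger pad.
Only numpy, scipy, OpenCV 4.12 (cv2) and the standard library are available. Lean on these libraries where they do the work, as an engineer would, in place of code of your own. Each camera call takes 0.05 s, during which the arm holds its last target. There are 200 camera calls.

## Task

Clear the test bench: first stand the two brass terminations upright in the fixed grey tray, one in each bay. Then lift the empty green tray, turn it half round so that its yellow end lies opposite to the grey tray's yellow end, and set it squarely and centred on the grey tray so that it stands stacked on the rim seats, not nested. Last, put the two blue filters upright (flat on their undersides, as they stand now) in the green tray, one in each bay, and leave everything at rest.

Things in the scene. Friction and masses are not known exactly. Their poses are not given: they have to be found in the camera images.
- base_tray: Light grey open tray fixed to the bench. Outside 204 (x) by 124 (y) mm, 42 high, walls 3, floor top 3 above origin. A low rib (4 thick, top 15 above origin) at x = 0 makes two bays, each 97 by 118, centred at x = +-50, y = 0. A tab 10 long, 70 wide juts out at rim height at each end: yellow at +x, grey at -x. Origin: centre of the underside; x towards the yellow end, z up.
- base_seats (a point): Centre of the grey tray's mouth, 42 mm above its origin, same axes: level of its rim and of four seats (22 wide) that jut 15 mm inward from the end walls, two at y = +-14 at the yellow end, two at y = +-40 at the other. Stacked, the green tray's origin lies at this point, its x axis opposite; the same way round its feet miss the seats and it sinks in (nests).
- upper_tray: Green loose tray, empty, about 250 g. Rim 204 (x) by 120 (y) mm, 32 high; the rim at its +x end is yellow. Floor top 5 above origin; two bays 72 (x) by 104 (y), centred at x = +-41, y = 0. Outside the end walls are four feet 16 wide, their soles at origin height: at y = +-40 at the yellow end, +-14 at the other. Origin: centre of the underside; x towards the yellow end, z up.
- tray_grip (a point): Top middle of the green tray's cross-wall, which is its grip and parts the two bays: 40 mm above the tray's origin, same axes. 10 mm thick along x; the black part on top is 60 mm long along y and stands 8 above the rim; the wall goes down to the floor 35 mm below this point. Grasp it from above, closing along the tray's x; the fingers go into the bays.
- yellow_end (a point): Middle of the top of the green tray's yellow rim end: at x = +91, y = 0, z = 32 mm in the green tray's frame, same axes.
- termination_a: Brass coaxial termination standing upright, one of two alike: round barrel 22 mm in diameter (knurl 23) and 22 mm high, with a 17 mm neck on top, 32 mm high in all, white dot on top, 60 g. Origin: centre of the underside; z up.
- termination_b: Brass coaxial termination standing upright, one of two alike: round barrel 22 mm in diameter (knurl 23) and 22 mm high, with a 17 mm neck on top, 32 mm high in all, white dot on top, 60 g. Origin: centre of the underside; z up.
- filter_a: Blue filter module, one of two alike: box 40 (x) by 18 (y) by 30 mm high, with a steel connector stub 8 mm long at each x end, halfway up (56 mm over all), 70 g. Grasp it across its 18 mm. Origin: centre of the underside; x along its length, z up.
- filter_b: Blue filter module, one of two alike: box 40 (x) by 18 (y) by 30 mm high, with a steel connector stub 8 mm long at each x end, halfway up (56 mm over all), 70 g. Grasp it across its 18 mm. Origin: centre of the underside; x along its length, z up.

How it is judged:
By the outcome, as a careful person would: the job done as asked, in the order asked, and still so for the second after the job is handed in, with the robot touching nothing.
It also fails if it takes over 128 s, if anything falls off the work surface, if the arm or the gripper's body presses on something with over 40 N, if the wrist force passes 120 N, or if a joint passes its speed limit or range.

## Working session

There is one attempt and no reset: what is moved stays moved. The work goes in short steps, Python scripts to look and compute and a tool call to move; the robot and the scene stay as the last step left them, time stands still between calls to the robot, and variables do not carry over. Pictures are saved under pics/ and viewed, at most 14 in all, crops included, and the job is handed in when it is done.

Besides the shell and the picture viewer there is one more tool, called after "Emit:" in YAML: its name, and indented under it one key for each argument. arm_command: Moves the arm, as the interface text tells. Its arguments: {"type":"object","properties":{"plan":{"type":"array"},"newtons":{"type":"number"}},"required":["plan"]}

```bash
mkdir -p pics; cat > h.py <<'E'
import numpy as np, cv2
from cell import manip, eyes, ticket
def Rm(o):
    from scipy.spatial.transform import Rotation as R
    o=np.array(o,float)
    return o if o.shape==(3,3) else (R.from_euler('xyz',o).as_matrix() if o.size==3 else R.from_quat(o).as_matrix())
def cloud(c):
    z=c["z_map"]; v,u=np.indices(z.shape)
    p=np.stack([(u-c["cx"])/c["fx"]*z,(v-c["cy"])/c["fy"]*z,z],-1)
    return p@Rm(c["orientation"]).T+np.array(c["eye"])
def ray(c,u,v,h):
    d=Rm(c["orientation"])@np.array([(u-c["cx"])/c["fx"],(v-c["cy"])/c["fy"],1]); e=np.array(c["eye"])
    return e+d*(h-e[2])/d[2]
E
python3 - <<'E'
from h import *
s=manip.read_state(); print(s)
for n in ["top","scene"]:
    c=eyes.camera(n); cv2.imwrite(f"pics/{n}0.png",c["img"]); print(n,c["eye"],c["orientation"],c["fx"],c["cx"],c["cy"])
E
```

```text
{'clock': 0.0, 'joints': array([ 1.27341284e+00,  3.00464417e-01,  1.52158061e+00, -1.36649828e-05,
        1.32068269e+00, -6.65876911e-02]), 'qd': array([-0.00102299,  0.00098298,  0.00014182, -0.00126512, -0.00095926,
       -0.00012265]), 'effort': array([ 2.07966979e-03, -5.31811595e+01, -3.52735627e+01,  7.08703394e-02,
        2.43830297e-02, -8.64256549e-05]), 'eef_pos': array([125.73762867, 535.16898354, 204.89018997]), 'eef_rot': array([-3.14045922e+00, -6.23191155e-05,  2.91080021e+00]), 'wrist_force': array([ 0.27890609, -0.95778022, -0.02605916]), 'moment': array([-0.01838314,  0.03045132,  0.01523571]), 'finger_force': 0.0, 'finger_gap': 94.09042428539811}
top [4.67504010e+02 3.26541449e-01 1.28103904e+03] [-3.07752786e+00 -7.11110131e-04 -1.58268997e+00] 507.7939624503752 274.04990476687976 206.82808142246407
scene [997.54868289 315.82456491 647.70294681] [-2.39097791  0.02026124  2.12718387] 411.895024578497 281.9362754327263 215.28248538079816
```

View pics/top0.png

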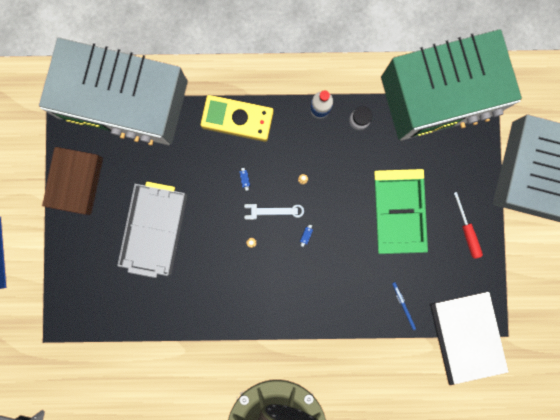

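View pics/scene0.png

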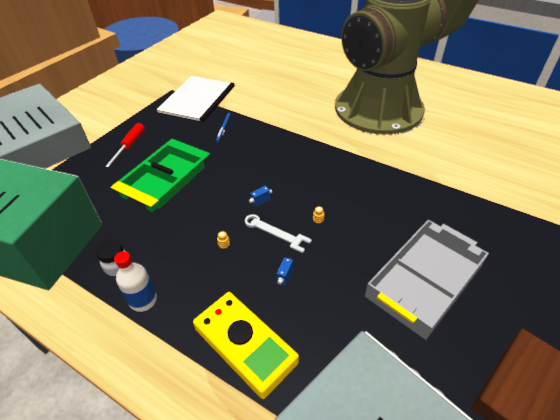

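The top view shows the grey tray at about (152,229) with its yellow tab at (160,187). The green tray is at (401,211) with its yellow end up. The terminations are at (303,179) and (251,243), and the filters at (245,179) and (306,236). Next I'll measure them.

```bash
cat >> h.py <<'E'
def blobs(c,mask,h,amin=15):
    n,l,st,ce=cv2.connectedComponentsWithStats(mask.astype(np.uint8))
    out=[]
    for i in range(1,n):
        if st[i,4]<amin: continue
        v,u=np.nonzero(l==i)
        P=np.array([ray(c,a,b,h)[:2] for a,b in zip(u,v)])
        (x,y),wh,_=r=cv2.minAreaRect(P.astype(np.float32)); bx=cv2.boxPoints(r)
        e0,e1=bx[1]-bx[0],bx[2]-bx[1]; e=e0 if np.hypot(*e0)>np.hypot(*e1) else e1
        out.append((ce[i].round(1),st[i,4],P.mean(0).round(1),np.round([x,y],1),np.round(wh,1),round(float(np.arctan2(e[1],e[0])),3)))
    return out
E
python3 - <<'E'
from h import *
c=eyes.camera("top"); P=cloud(c); hsv=cv2.cvtColor(c["img"],cv2.COLOR_BGR2HSV); H,S,V=[hsv[...,i].astype(int) for i in range(3)]
u=np.arange(560)[None,:]; v=np.arange(420)[:,None]
box=lambda a,b,d,e:(u>=a)&(u<b)&(v>=d)&(v<e)
mid=box(235,325,160,260)
print("brass");[print(b) for b in blobs(c,mid&(H>8)&(H<28)&(S>100)&(V>90),25)]
print("blue");[print(b) for b in blobs(c,mid&(H>100)&(H<130)&(S>100)&(V>50),30)]
print("z blue/brass",P[mid&(S>100)&(V>90)][:,2].max())
g=box(365,435,160,265)
print("green+yellow");[print(b) for b in blobs(c,g&(S>100)&(V>60)&(H>20)&(H<80),32,200)]
print("yellow");[print(b) for b in blobs(c,g&(S>100)&(V>90)&(H>20)&(H<35),32)]
print("black grip");[print(b) for b in blobs(c,box(385,417,205,217)&(V<50),40)]
G=box(105,195,170,285)
for nm,m in [("rim z36-48",G&(P[...,2]>34)&(P[...,2]<50)),("yel",G&(H>20)&(H<35)&(S>100)&(V>90)),("grey",G&(V>60))]:
    print(nm);[print(b) for b in blobs(c,m,42,20)]
print("mat z",np.median(P[box(200,240,190,300)][:,2]),"greyfloor",np.median(P[box(140,150,205,215)][:,2]))
gr=g&(H>50)&(H<80)&(S>100); print("green rim z pcts",np.percentile(P[gr][:,2],[5,50,90,97]))
E
python3 - <<'E'
import cv2
i=cv2.imread('pics/top0.png');cv2.imwrite('pics/crop.png',cv2.resize(i[150:290,100:450],(800,320),interpolation=cv2.INTER_CUBIC))
E
```

```text
brass
(array([302.5, 178.9]), np.int32(54), array([616.8, -73.1]), array([617.8, -73.1]), array([22.4, 22.5]), -0.015)
(array([251. , 242.3]), np.int32(50), array([461.1,  56.3]), array([460.6,  57.6]), array([22.2, 22.2]), 1.561)
blue
(array([244.2, 178.4]), np.int32(127), array([619.3,  71.7]), array([619.4,  71.4]), array([41.1, 20.4]), 0.189)
(array([306. , 235.2]), np.int32(126), array([476.9, -79.2]), array([477.4, -79.3]), array([20.1, 38.5]), -0.397)
z blue/brass 1281.039035944957
green+yellow
(array([400.6, 210.9]), np.int32(4057), array([ 533.9, -313.2]), array([ 534.5, -313.1]), array([206.3, 123. ]), 0.02)
yellow
(array([398.8, 173.9]), np.int32(476), array([ 625.6, -311.2]), array([ 625.5, -310.8]), array([ 24.1, 122.1]), -1.542)
black grip
rim z36-48
(array([150.5, 229.5]), np.int32(954), array([495.5, 300.2]), array([497. , 297.6]), array([125.9, 223.9]), -0.199)
yel
(array([159.8, 185.5]), np.int32(132), array([602.7, 278. ]), array([602.8, 278.1]), array([73.3, 10.7]), 1.37)
grey
(array([153.5, 229.3]), np.int32(9234), array([495.9, 293. ]), array([502.1, 303.3]), array([218. , 279.6]), -0.002)
mat z 0.3929436874699377 greyfloor 2.596590618142045
green rim z pcts [ 0.80991992  6.5159515  32.84606157 35.16824123]
```

View pics/crop.png

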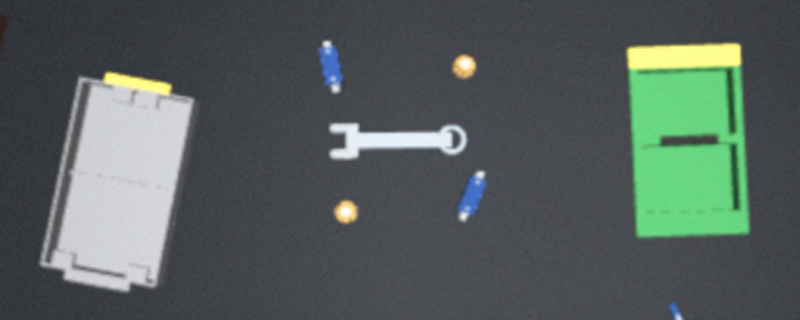

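The crop confirms the layout: the grey tray's yellow end points to +x, tilted right, and the green tray's yellow end also points to +x. The sizes I measured match the ones given. I'll move above the termination at (461,56).

Emit:
arm_command:
  plan:
    - [0.1,-0.0363,-0.0325,0.0045,0]
    - [0.1,-0.0363,-0.0325,0.0045,0]
    - [0.1,-0.0363,-0.0325,0.0045,0]
    - [0.1,-0.0363,-0.0325,0.0045,0]
    - [0.1,-0.0363,-0.0325,0.0045,0]
    - [0.1,-0.0363,-0.0325,0.0045,0]
    - [0.1,-0.0363,-0.0325,0.0045,0]
    - [0.1,-0.0363,-0.0325,0.0045,0]
    - [0.1,-0.0363,-0.0325,0.0045,0]
    - [0.1,-0.0363,-0.0325,0.0045,0]
    - [0.1,-0.0363,-0.0325,0.0045,0]
    - [0.1,-0.0363,-0.0325,0.0045,0]
    - [0.1,0,0,0,0]
    - [0.1,0,0,0,0]
  newtons: 20

```text
clock: 1.9
eef_pos: [460.3, 56.4, 151.3]
eef_rot: [-3.142, -0.001, 2.91]
wrist_force: [-0.1, 0.3, -0.2]
finger_gap: 51.9
finger_force: 0.0
```

```bash
cat >> h.py <<'E'
def d(x,y,z=None,yaw=None,s=None):
    s=s or manip.read_state(); p=s["eef_pos"]; a=s["eef_rot"][2]; v=np.array([x-p[0],y-p[1]])
    if yaw is not None:
        r=(a-yaw+np.pi)%(2*np.pi)-np.pi; print("roll",round(r,3)); 
        a=yaw
    print("after roll: dx,dy(mm)",(v@[np.cos(a),np.sin(a)]).round(1),(v@[np.sin(a),-np.cos(a)]).round(1),"dz",None if z is None else round(p[2]-z,1))
def st():
    s=manip.read_state(); print(round(s["clock"],2),"tcp",s["eef_pos"].round(1),"rpy",s["eef_rot"].round(3),"F",s["wrist_force"].round(1),"gap",round(s["finger_gap"],1),round(s["finger_force"],1),"j",s["joints"].round(2)); return s
def hsvm(c,lo,hi): return cv2.inRange(cv2.cvtColor(c["img"],cv2.COLOR_BGR2HSV),lo,hi)>0
E
python3 - <<'E'
from h import *
st()
c=eyes.camera("wrist"); cv2.imwrite("pics/w1.png",c["img"]); print(c["eye"],c["orientation"])
[print(b) for b in blobs(c,hsvm(c,(8,100,90),(28,255,255)),20,200)]
E
```

```text
1.9 tcp [460.3  56.4 151.3] rpy [-3.142e+00 -1.000e-03  2.910e+00] F [-0.1  0.3 -0.2] gap 51.9 0.0 j [ 0.04  0.16  1.82  0.    1.16 -1.3 ]
[382.29438058  74.19890611 330.79719997] [2.86692626e+00 5.72032166e-04 1.33916401e+00]
(array([280.8, 193.4]), np.int32(212), array([456.7,  58.1]), array([459.8,  57.1]), array([23. , 27.8]), -0.231)
(array([167. , 345.3]), np.int32(780), array([ 601.6, -109.9]), array([ 602.3, -108.6]), array([24. , 92.3]), -0.399)
(array([391.1, 345.3]), np.int32(778), array([660.5, 140.3]), array([660.6, 139.1]), array([24. , 92.3]), -0.082)
(array([340.9, 406.3]), np.int32(6755), array([733.6,  68.4]), array([726.1,  57.1]), array([441. ,  39.8]), 1.34)
```

View pics/w1.png

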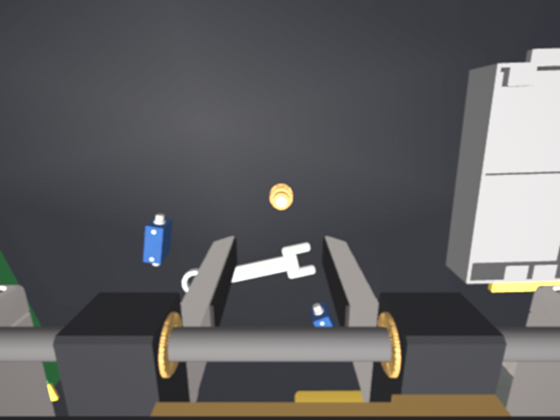

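The wrist view shows the termination at (281,196), centred between the fingers at world (460,57). I'll descend, grip and lift.

Emit:
arm_command:
  plan:
    - [0.1,0,0.001,0.04,0]
    - [0.1,0,0,0.04,0]
    - [0.1,0,0,0.04,0]
    - [0.1,0,0,0.018,0]
    - [0.1,0,0,0.009,0]
    - [0.1,0,0,0,0]
    - [-0.8,0,0,0,0]
    - [-0.8,0,0,0,0]
    - [-0.8,0,0,0,0]
    - [-0.8,0,0,0,0]
    - [-0.8,0,0,0,0]
    - [-0.8,0,0,-0.03,0]
    - [-0.8,0,0,-0.04,0]
    - [-0.8,0,0,-0.04,0]
    - [-0.8,0,0,0,0]
  newtons: 20

```text
clock: 3.82
eef_pos: [462.1, 57.1, 116.8]
eef_rot: [3.14, 0.005, 2.911]
wrist_force: [-0.0, 0.2, -1.2]
finger_gap: 21.6
finger_force: 20.0
```

```bash
python3 - <<'E'
from h import *
st(); a=-0.185; C=np.array([497,297.7]); ux=np.array([np.cos(a),np.sin(a)])
for k in (50,-50): print(k,(C+k*ux).round(1)); d(*(C+k*ux),12,np.pi+a)
E
```

```text
3.83 tcp [462.1  57.1 116.8] rpy [3.14  0.005 2.911] F [-0.   0.2 -1.2] gap 21.6 20.0 j [ 0.04  0.21  1.86 -0.    1.07 -1.3 ]
50 [546.1 288.5]
roll -0.046
after roll: dx,dy(mm) -40.1 242.9 dz 104.8
-50 [447.9 306.9]
roll -0.046
after roll: dx,dy(mm) 59.9 242.9 dz 104.8
```

Emit:
arm_command:
  plan:
    - [-0.8,0,0,0,-0.046]
    - [-0.8,0.01,0.0405,0,0]
    - [-0.8,0.01,0.0405,0,0]
    - [-0.8,0.01,0.0405,0,0]
    - [-0.8,0.01,0.0405,0,0]
    - [-0.8,0.01,0.0405,0,0]
    - [-0.8,0.01,0.0405,0,0]
    - [-0.8,0,0,0,0]
    - [-0.8,0,0,0.03,0]
    - [-0.8,0,0,0.035,0]
    - [-0.8,0,0,0.025,0]
    - [-0.8,0,0,0.012,0]
    - [-0.8,0,0,0.006,0]
    - [-0.8,0,0,0,0]
    - [-0.8,0,0,0,0]

```text
clock: 5.7
eef_pos: [446.8, 307.0, 6.9]
eef_rot: [3.141, 0.001, 2.957]
wrist_force: [-0.4, 0.1, -0.6]
finger_gap: 21.5
finger_force: 20.0
```

Emit:
arm_command:
  plan:
    - [0,0,0,0,0]
    - [0,0,0,0,0]
    - [0,0,0,0,0]
    - [0,0,0,-0.03,0]
    - [0,0,0,-0.05,0]
    - [0,0,0,-0.05,0]
    - [0.1,-0.0263,-0.038,0,0]
    - [0.1,-0.0263,-0.038,0,0]
    - [0.1,-0.0263,-0.038,0,0]
    - [0.1,-0.0263,-0.038,0,0]
    - [0.1,-0.0263,-0.038,0,0]
    - [0.1,-0.0263,-0.038,0,0]
    - [0.1,-0.0263,-0.038,0,0]
    - [0.1,-0.0263,-0.038,0,0]
    - [0.1,-0.0263,-0.038,0,0]
    - [0.1,0,0,0,0]
    - [0.1,0,0,0,0]

```text
clock: 7.82
eef_pos: [616.1, -72.3, 136.2]
eef_rot: [3.141, -0.001, 2.957]
wrist_force: [-0.0, 0.3, -0.0]
finger_gap: 51.5
finger_force: 0.0
```

```bash
python3 - <<'E'
from h import *
st()
c=eyes.camera("wrist")
[print(b) for b in blobs(c,hsvm(c,(8,100,90),(28,255,255)),20,100)]
c=eyes.camera("top"); P=cloud(c)
m=hsvm(c,(8,100,90),(20,255,255)); m[:,:110]=0; m[:,200:]=0; m[:180]=0; m[290:]=0
[print(b) for b in blobs(c,m,28,10)]; print(P[m][:,2].max())
E
```

```text
7.83 tcp [616.1 -72.3 136.2] rpy [ 3.141e+00 -1.000e-03  2.957e+00] F [-0.   0.3 -0. ] gap 51.5 0.0 j [-0.18  0.52  1.38  0.    1.24 -1.56]
(array([278.7, 201.2]), np.int32(465), array([615.9, -73.4]), array([617.7, -73.9]), array([23.9, 27.7]), -0.185)
(array([ 60.8, 261.4]), np.int32(235), array([ 637.2, -300.8]), array([ 639.5, -310.6]), array([ 22.9, 112.9]), -1.34)
(array([453.4, 282.7]), np.int32(2822), array([734. ,  86.8]), array([753.7,  88.8]), array([172. ,  59.9]), 1.35)
(array([166.9, 345.6]), np.int32(776), array([ 754.2, -223.6]), array([ 754.6, -221.9]), array([22.4, 87.7]), -0.357)
(array([391.4, 345.8]), np.int32(793), array([799.6,  17.3]), array([799.,  16.]), array([22.7, 87.7]), -0.033)
(array([345.5, 407.2]), np.int32(5596), array([874., -43.]), array([867. , -59.4]), array([419.7,  30.7]), 1.386)
(array([152.4, 249.3]), np.int32(32), array([446.7, 298.8]), array([446.3, 299.8]), array([17.3, 14.8]), 0.003)
39.10884460027569
```

Emit:
arm_command:
  plan:
    - [0.1,-0.001,-0.001,0.04,0]
    - [0.1,0,0,0.04,0]
    - [0.1,0,0,0.03,0]
    - [0.1,0,0,0.014,0]
    - [0.1,0,0,0.008,0]
    - [0.1,0,0,0,0]
    - [-0.8,0,0,0,0]
    - [-0.8,0,0,0,0]
    - [-0.8,0,0,0,0]
    - [-0.8,0,0,0,0]
    - [-0.8,0,0,0,0]
    - [-0.8,0,0,-0.03,0]
    - [-0.8,0,0,-0.04,0]
    - [-0.8,0,0,-0.04,0]
    - [-0.8,0,0,0,0]

```text
clock: 9.8
eef_pos: [618.5, -74.1, 117.6]
eef_rot: [3.142, 0.005, 2.957]
wrist_force: [0.1, -0.4, -1.7]
finger_gap: 21.9
finger_force: 20.0
```

```bash
python3 - <<'E'
from h import *
st(); d(546.1,288.5,8)
E
```

```text
9.8 tcp [618.5 -74.1 117.6] rpy [3.142 0.005 2.957] F [ 0.1 -0.4 -1.7] gap 21.9 20.0 j [-0.18  0.54  1.4  -0.    1.2  -1.56]
after roll: dx,dy(mm) 137.8 343.1 dz 109.6
```

Emit:
arm_command:
  plan:
    - [-0.8,0.0172,0.0429,0,0]
    - [-0.8,0.0172,0.0429,0,0]
    - [-0.8,0.0172,0.0429,0,0]
    - [-0.8,0.0172,0.0429,0,0]
    - [-0.8,0.0172,0.0429,0,0]
    - [-0.8,0.0172,0.0429,0,0]
    - [-0.8,0.0172,0.0429,0,0]
    - [-0.8,0.0172,0.0429,0,0]
    - [-0.8,0,0,0,0]
    - [-0.8,0,0,0.03,0]
    - [-0.8,0,0,0.035,0]
    - [-0.8,0,0,0.025,0]
    - [-0.8,0,0,0.012,0]
    - [-0.8,0,0,0.006,0]
    - [-0.8,0,0,0,0]
    - [-0.8,0,0,0,0]

```text
clock: 11.8
eef_pos: [545.3, 288.7, 7.0]
eef_rot: [3.141, 0.001, 2.957]
wrist_force: [1.5, -0.8, 0.7]
finger_gap: 21.1
finger_force: 20.0
```

Emit:
arm_command:
  plan:
    - [0,0,0,0,0]
    - [0,0,0,0,0]
    - [0,0,0,0,0]
    - [0,0,0,-0.03,0]
    - [0,0,0,-0.05,0]
    - [0.5,0,0,-0.055,0]
    - [0.5,0.015,0,-0.055,0]
    - [0.5,0.02,0,-0.055,0]
    - [0.5,0.015,0,-0.035,0]
    - [0.5,0,0,0,0]
    - [0.5,0,0,0,0]

```text
clock: 13.18
eef_pos: [495.8, 297.8, 285.4]
eef_rot: [-3.141, -0.001, 2.957]
wrist_force: [-0.3, 0.5, 0.2]
finger_gap: 70.7
finger_force: 0.0
```

```bash
python3 - <<'E'
from h import *
st()
c=eyes.camera("wrist"); cv2.imwrite("pics/w2.png",c["img"]); P=cloud(c)
np.savez("w2.npz",**{k:np.array(v) for k,v in c.items()})
print("yel");[print(b) for b in blobs(c,hsvm(c,(20,100,90),(35,255,255))&(np.abs(P[...,2]-42)<15),42,200)]
rim=(np.abs(P[...,2]-42)<8)
print("rim");[print(b) for b in blobs(c,rim,42,300)]
E
```

```text
13.18 tcp [495.8 297.8 285.4] rpy [-3.141e+00 -1.000e-03  2.957e+00] F [-0.3  0.5  0.2] gap 70.7 0.0 j [ 0.48  0.32  1.31 -0.    1.51 -0.91]
yel
(array([279.6, 250.6]), np.int32(288), array([601. , 277.8]), array([601.1, 279. ]), array([69.9,  7.7]), 1.386)
(array([207.3, 375.2]), np.int32(758), array([792.9, 123.6]), array([786.7, 121.5]), array([105.3,  47.2]), 1.351)
rim
(array([282.1, 165.4]), np.int32(3060), array([486.6, 302.4]), array([495.9, 300.4]), array([124. , 223.6]), -0.201)
(array([436.9, 231.5]), np.int32(8117), array([614.2, 499.2]), array([617.4, 498.2]), array([113.5, 151.4]), -0.201)
(array([320.4, 317.6]), np.int32(639), array([720.5, 318.4]), array([717.9, 316.8]), array([125.2,  29. ]), 1.401)
(array([217.6, 370.9]), np.int32(510), array([787.9, 141.8]), array([789.6, 140.4]), array([57.3, 45. ]), 1.331)
```

View pics/w2.png

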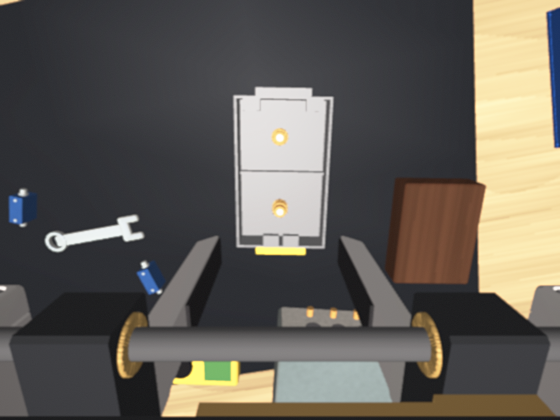

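Both terminations stand upright in separate bays, at (280,137) and (280,208). Rim corners are at about (234,97), (333,97), (325,248) and (237,248). I'll refine the grey tray pose from its outline and then set off for the green tray.

```bash
python3 - <<'E'
from h import *
c=dict(np.load("w2.npz")); img=c["img"]
m=(hsvm(c,(0,0,110),(180,60,255))|hsvm(c,(20,100,90),(35,255,255)))
m[:,:225]=0;m[:,345:]=0;m[262:]=0;m[:80]=0
n,l,s,ce=cv2.connectedComponentsWithStats(m.astype(np.uint8)); i=1+np.argmax(s[1:,4]); print(s[i])
v,u=np.nonzero(l==i); P=np.array([ray(c,a,b,42)[:2] for a,b in zip(u,v)]).astype(np.float32)
print(cv2.minAreaRect(P))
# side lines: per row extremes
for side in (np.min,np.max):
    L=np.array([ray(c,side(u[v==r])+(-.5 if side is np.min else .5),r,42)[:2] for r in range(115,240)])
    vx,vy,x0,y0=cv2.fitLine(L.astype(np.float32),cv2.DIST_HUBER,0,.01,.01).ravel(); a=np.arctan2(vy,vx); a=(a+np.pi/2)%np.pi-np.pi/2; print("side yaw",a,"at x=497 y=",y0+(497-x0)*np.tan(a))
for cols in [(245,250,312,320),]:
    for side in (np.min,np.max):
        q=[k for k in list(range(242,251))+list(range(314,324))]
        L=np.array([ray(c,k,side(v[u==k])+(-.5 if side is np.min else .5),42)[:2] for k in q])
        vx,vy,x0,y0=cv2.fitLine(L.astype(np.float32),cv2.DIST_HUBER,0,.01,.01).ravel(); a=np.arctan2(vy,vx)%np.pi; print("end",a-np.pi/2,"at y=298 x=",x0+(298-y0)/np.tan(a))
d(534.3,-313,285)
E
```

```text
[  233    86   101   170 14399]
((496.7530212402344, 299.7001953125), (126.60160827636719, 227.4908447265625), 78.43207550048828)
side yaw -0.19699943 at x=497 y= 235.27255
side yaw -0.20155632 at x=497 y= 364.2758
end -0.19835699 at y=298 x= 390.7601
end -0.19955659 at y=298 x= 600.9989
after roll: dx,dy(mm) -150.2 -593.2 dz -0.0
```

```bash
python3 - <<'E'
from h import *
c=dict(np.load("w2.npz"))
m=hsvm(c,(8,90,90),(30,255,255)); m[:,:260]=0;m[:,300:]=0;m[240:]=0
for h in (25,35): 
  for b in blobs(c,m,h,20): print(h,b)
for v0 in (137,208):
    w=c["img"][v0-14:v0+12,268:293].min(2); y,x=np.nonzero(w>200); print(v0,x.mean()+268,y.mean()+v0-14,len(x),ray(c,x.mean()+268,y.mean()+v0-14,35))
E
```

```text
25 (array([279.3, 136. ]), np.int32(138), array([444.7, 306.6]), array([445.5, 306.7]), array([20.2, 19.7]), 1.386)
25 (array([279.4, 206.4]), np.int32(149), array([541.5, 288.6]), array([543.8, 288.3]), array([18.6, 23.8]), -0.185)
35 (array([279.3, 136. ]), np.int32(138), array([444.1, 306.7]), array([444.9, 306.8]), array([19.7, 19.3]), 1.386)
35 (array([279.4, 206.4]), np.int32(149), array([538.7, 289.2]), array([540.9, 288.8]), array([18.2, 23.2]), -0.185)
137 280.23991031390136 135.1928251121076 446 [443.34449979 308.07475719  35.        ]
208 280.4117647058824 206.18627450980392 408 [538.51703997 290.56738361  35.        ]
```

Emit:
arm_command:
  plan:
    - [0.2,-0.01155,-0.0456,0,0]
    - [0.2,-0.01155,-0.0456,0,0]
    - [0.2,-0.01155,-0.0456,0,0]
    - [0.2,-0.01155,-0.0456,0,0]
    - [0.2,-0.01155,-0.0456,0,0]
    - [0.2,-0.01155,-0.0456,0,0]
    - [0.2,-0.01155,-0.0456,0,0]
    - [0.2,-0.01155,-0.0456,0,0]
    - [0.2,-0.01155,-0.0456,0,0]
    - [0.2,-0.01155,-0.0456,0,0]
    - [0.2,-0.01155,-0.0456,0,0]
    - [0.2,-0.01155,-0.0456,0,0]
    - [0.2,-0.01155,-0.0456,0,0]
    - [0.2,0,0,0,0]

```text
clock: 14.98
eef_pos: [533.7, -315.1, 283.9]
eef_rot: [3.14, -0.003, 2.953]
wrist_force: [0.6, 1.3, -0.4]
finger_gap: 56.2
finger_force: 0.0
```

Emit:
arm_command:
  plan:
    - [0.2,0,0,0.01,0.171]
    - [0.2,0,0,0.01,0.171]
    - [0.2,0,0,0.01,0.171]
    - [0.2,0,0,0.01,0.171]
    - [0.2,0,0,0.01,0.171]
    - [0.2,0,0,0.01,0.171]
    - [0.2,0,0,0.01,0.171]
    - [0.2,0,0,0.01,0.171]
    - [0.2,0,0,0,0]
    - [0.2,0,0,0,0]

```text
clock: 16.23
eef_pos: [534.6, -312.0, 206.5]
eef_rot: [-3.142, -0.0, 1.593]
wrist_force: [-0.1, 0.1, 0.5]
finger_gap: 56.1
finger_force: 0.0
```

```bash
python3 - <<'E'
from h import *
st()
c=eyes.camera("wrist"); cv2.imwrite("pics/w3.png",c["img"]); np.savez("w3.npz",**{k:np.array(v) for k,v in c.items()}); print(c["eye"])
m=hsvm(c,(36,100,50),(85,255,255))|hsvm(c,(20,100,90),(35,255,255)); 
[print(b) for b in blobs(c,m,32,1000)]
print("black");m=hsvm(c,(0,0,0),(180,255,45));m[:120]=0;m[260:]=0
[print(b) for b in blobs(c,m,40,150)]
E
```

```text
16.23 tcp [ 534.6 -312.   206.5] rpy [-3.142 -0.     1.593] F [-0.1  0.1  0.5] gap 56.1 0.0 j [-0.59  0.45  1.31  0.    1.38 -0.61]
[ 532.3743187  -232.75509058  386.00634093]
(array([279.8, 184.2]), np.int32(18916), array([ 534. , -310.5]), array([ 533.7, -313.3]), array([206.7, 122.1]), 0.022)
(array([466.2, 265.3]), np.int32(2207), array([ 761.7, -405.1]), array([ 762.3, -407.1]), array([ 44.7, 126.2]), -1.315)
(array([535.8, 262.7]), np.int32(2941), array([ 844.7, -399.9]), array([ 850.9, -417.5]), array([ 51.7, 133.1]), -1.326)
black
(array([513.5, 124. ]), np.int32(353), array([ 776.4, -238.3]), array([ 776.1, -239.3]), array([45.7, 10.1]), 0.022)
(array([466.6, 237.2]), np.int32(312), array([ 750.6, -365.5]), array([ 744.9, -375.5]), array([33.4, 80.1]), -0.522)
(array([ 51.9, 246.2]), np.int32(912), array([ 270.3, -387.4]), array([ 266.4, -387.4]), array([124.4,  12.7]), 0.2)
```

View pics/w3.png

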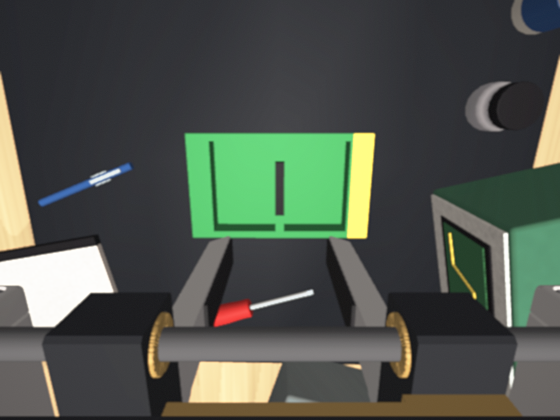

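The green tray is at (533.7,−313.3) with yaw 0.022. Its grip bar sits at pixel (279,188), between the fingers. I'll descend, grip and lift a little.

Emit:
arm_command:
  plan:
    - [0.0,-0.0027,-0.0004,0.04,0]
    - [0.0,0,0,0.045,0]
    - [0.0,0,0,0.045,0]
    - [0,0,0,0.04,0]
    - [0,0,0,0.016,0]
    - [0,0,0,0.008,0]
    - [0,0,0,0,0]
    - [-1,0,0,0,0]
    - [-1,0,0,0,0]
    - [-1,0,0,0,0]
    - [-1,0,0,0,0]
    - [-1,0,0,0,0]
    - [-1,0,0,0,0]
    - [-1,0,0,-0.006,0]
    - [-1,0,0,-0.02,0]
    - [-1,0,0,-0.03,0]
    - [-1,0,0,-0.04,0]
    - [-1,0,0,0,0]
    - [-1,0,0,0,0]
  newtons: 50

```text
clock: 18.65
eef_pos: [533.8, -314.8, 107.9]
eef_rot: [-3.141, -0.001, 1.589]
wrist_force: [-0.2, -0.4, -3.6]
finger_gap: 9.5
finger_force: 50.0
```

```bash
python3 - <<'E'
from h import *
s=st()
c=eyes.camera("wrist"); cv2.imwrite("pics/w4.png",c["img"]); np.savez("w4.npz",**{k:np.array(v) for k,v in c.items()})
m=hsvm(c,(36,100,50),(85,255,255))|hsvm(c,(20,100,90),(35,255,255)); m[:,430:]=0
z=s["eef_pos"][2]
[print(b) for b in blobs(c,m,z-12+32,3000)]
P=cloud(c); print(np.percentile(P[m][:,2],[2,50,90,97]))
E
```

```text
18.65 tcp [ 533.8 -314.8  107.9] rpy [-3.141e+00 -1.000e-03  1.589e+00] F [-0.2 -0.4 -3.6] gap 9.5 50.0 j [-0.59  0.54  1.41 -0.    1.19 -0.61]
(array([252.8, 222.9]), np.int32(48935), array([ 518.6, -292.2]), array([ 524.7, -303.5]), array([189.1, 101.9]), 0.018)
[ 99.24232952 101.3542225  127.99437539 128.65428072]
```

View pics/w4.png

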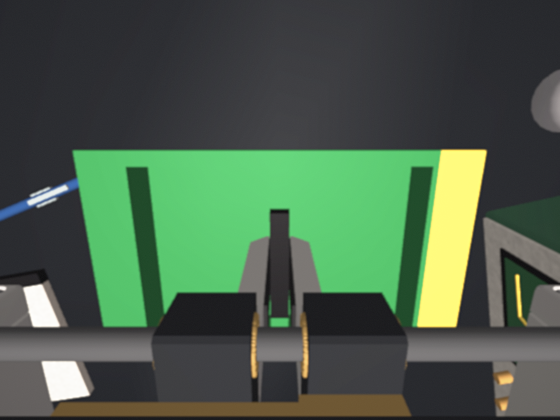

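The lifted tray is level. Its near-side rim runs from (75,150) to (486,150). I'll work out how the tray sits relative to the TCP.

```bash
python3 - <<'E'
from h import *
c=dict(np.load("w4.npz"))
m=hsvm(c,(36,100,50),(85,255,255))|hsvm(c,(20,100,90),(35,255,255)); m[:,500:]=0
L=np.array([ray(c,k,np.nonzero(m[:,k])[0].min()-.5,127.9)[:2] for k in range(90,475,5)])
vx,vy,x0,y0=cv2.fitLine(L.astype(np.float32),cv2.DIST_HUBER,0,.01,.01).ravel(); print("edge yaw",np.arctan(vy/vx),"y at 533.8",y0+(533.8-x0)*vy/vx)
for r in (152,): 
    q=np.nonzero(m[r])[0]; print(q.min(),q.max(),ray(c,q.min()-.5,r,127.9),ray(c,q.max()+.5,r,127.9))
t=np.array([497.7,299.7]); print("dist")
s=manip.read_state(); s["eef_pos"]=np.array([533.8,-314.8,150]); d(497.7,299.7,None,4.514,s); d(497.7,299.7,None,None,s)
E
```

```text
edge yaw 0.021881647 y at 533.8 -252.49066
72 486 [ 429.37721417 -255.74013783  127.9       ] [ 633.92097707 -252.1066523   127.9       ]
dist
roll -2.925
after roll: dx,dy(mm) -595.3 156.5 dz None
after roll: dx,dy(mm) 615.1 -25.0 dz None
```

Emit:
arm_command:
  plan:
    - [-1,0.015,-0.0005,-0.025,0]
    - [-1,0.03,-0.001,-0.025,0]
    - [-1,0.045,-0.002,0,0]
    - [-1,0.048,-0.002,0,0]
    - [-1,0.048,-0.002,0,0]
    - [-1,0.048,-0.002,0,0]
    - [-1,0.048,-0.002,0,0]
    - [-1,0.048,-0.002,0,0]
    - [-1,0.048,-0.002,0,0]
    - [-1,0.048,-0.002,0,0]
    - [-1,0.048,-0.002,0,0]
    - [-1,0.048,-0.002,0,0]
    - [-1,0.048,-0.002,0,0]
    - [-1,0.045,-0.002,0,0]
    - [-1,0.03,-0.001,0,0]
    - [-1,0.018,-0.001,0,0]
    - [-1,0,0,0,0]

```text
clock: 20.82
eef_pos: [494.4, 347.6, 157.5]
eef_rot: [-3.14, 0.001, 1.59]
wrist_force: [0.7, -1.5, -3.0]
finger_gap: 9.8
finger_force: 50.0
```

Emit:
arm_command:
  plan:
    - [-1,0,0,0,-0.08]
    - [-1,0,0,0,-0.15]
    - [-1,0,0,0,-0.165]
    - [-1,0,0,0,-0.165]
    - [-1,0,0,0,-0.165]
    - [-1,0,0,0,-0.165]
    - [-1,0,0,0,-0.165]
    - [-1,0,0,0,-0.165]
    - [-1,0,0,0,-0.165]
    - [-1,0,0,0,-0.165]
    - [-1,0,0,0,-0.165]
    - [-1,0,0,0,-0.165]
    - [-1,0,0,0,-0.165]
    - [-1,0,0,0,-0.165]
    - [-1,0,0,0,-0.165]
    - [-1,0,0,0,-0.165]
    - [-1,0,0,0,-0.165]
    - [-1,0,0,0,-0.165]
    - [-1,0,0,0,-0.05]
    - [-1,0,0,0,0]

```text
clock: 23.32
eef_pos: [495.0, 346.1, 158.3]
eef_rot: [3.141, -0.0, -1.776]
wrist_force: [0.3, 0.1, -2.6]
finger_gap: 9.5
finger_force: 50.0
```

Emit:
arm_command:
  plan:
    - [-1,0,0,0,0]
    - [-1,0,0,0,0]
    - [-1,0,0,0,0]

```text
clock: 23.7
eef_pos: [494.7, 347.3, 158.4]
eef_rot: [3.142, -0.0, -1.775]
wrist_force: [0.7, -0.5, -3.0]
finger_gap: 10.0
finger_force: 50.0
```

```bash
python3 - <<'E'
from h import *
s=st(); d(497.8,300.2,None,4.511)
c=eyes.camera("scene"); cv2.imwrite("pics/s1.png",c["img"])
c=eyes.camera("wrist"); np.savez("w5.npz",**{k:np.array(v) for k,v in c.items()})
h=s["eef_pos"][2]+20
m=hsvm(c,(36,100,50),(85,255,255))|hsvm(c,(20,100,90),(35,255,255)); m[:,500:]=0; m[:,:60]=0
L=np.array([ray(c,k,np.nonzero(m[:,k])[0].min()-.5,h)[:2] for k in range(90,475,5)])
vx,vy,x0,y0=cv2.fitLine(L.astype(np.float32),cv2.DIST_HUBER,0,.01,.01).ravel(); a=np.arctan(vy/vx);print("edge yaw",a)
for r in (153,): 
    q=np.nonzero(m[r])[0]; A,B=ray(c,q.min()-.5,r,h)[:2],ray(c,q.max()+.5,r,h)[:2]; M=(A+B)/2; print(q.min(),q.max(),A,B,M, "len",np.hypot(*(B-A)))
    n=np.array([-np.sin(a),np.cos(a)]); n*=np.sign(n@(s["eef_pos"][:2]-np.array([x0,y0])));p=s["eef_pos"][:2]; print("dist tcp-edge",n@(p-np.array([x0,y0])), "centre est",M+60*n)
E
```

```text
23.7 tcp [494.7 347.3 158.4] rpy [ 3.142 -0.    -1.775] F [ 0.7 -0.5 -3. ] gap 10.0 50.0 j [ 0.55  0.46  1.41 -0.    1.27 -2.39]
roll -0.003
after roll: dx,dy(mm) 45.5 -12.4 dz None
edge yaw -0.2036202
72 486 [581.87647373 266.47993422] [381.38864439 308.07130818] [481.63255906 287.2756212 ] len 204.75647023317987
dist tcp-edge 63.143216526482114 centre est [493.76552224 346.03607729]
```

View pics/s1.png

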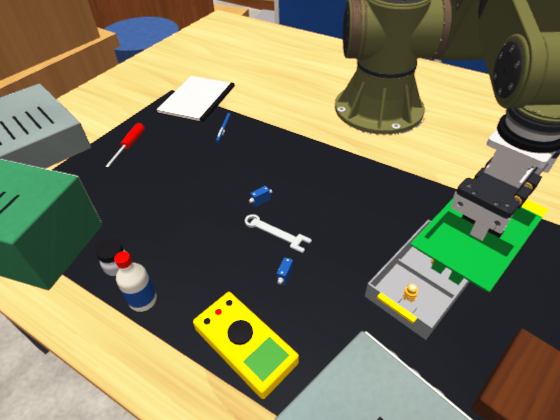

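Emit:
arm_command:
  plan:
    - [-1,0.015,-0.0042,0,-0.004]
    - [-1,0.015,-0.0041,0,0]
    - [-1,0.015,-0.0041,0,0]
    - [-1,0,0,0.03,0]
    - [-1,0,0,0.03,0]
    - [-1,0,0,0.02,0]
    - [-1,0,0,0.01,0]
    - [-1,0,0,0,0]
    - [-1,0,0,0,0]
    - [-1,0,0,0,0]

```text
clock: 25.05
eef_pos: [498.2, 300.9, 69.3]
eef_rot: [-3.141, 0.001, -1.77]
wrist_force: [-0.3, -0.4, -3.6]
finger_gap: 10.0
finger_force: 50.0
```

```bash
python3 - <<'E'
from h import *
s=st(); d(497.9,300.7,54.5,4.511)
c=eyes.camera("wrist"); cv2.imwrite("pics/w6.png",c["img"]); np.savez("w6.npz",**{k:np.array(v) for k,v in c.items()})
E
```

```text
25.05 tcp [498.2 300.9  69.3] rpy [-3.141e+00  1.000e-03 -1.770e+00] F [-0.3 -0.4 -3.6] gap 10.0 50.0 j [ 0.48  0.51  1.56 -0.    1.07 -2.46]
roll 0.002
after roll: dx,dy(mm) 0.3 0.3 dz 14.8
```

View pics/w6.png

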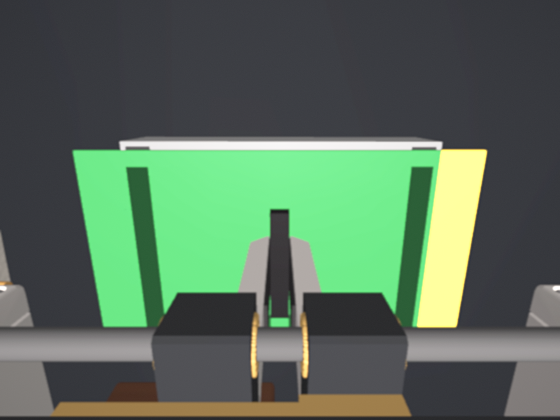

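```bash
python3 - <<'E'
from h import *
c=dict(np.load("w6.npz")); g=cv2.cvtColor(c["img"],cv2.COLOR_BGR2GRAY)
for k in (160,220,280,340,400): print(k,g[133:153,k])
for r in (143,145,147): print(r,g[r,114:132],g[r,430:448])
p=np.array([498.2,300.9]); yaw=-1.770; X=np.array([np.cos(yaw),np.sin(yaw)]);Y=np.array([np.sin(yaw),-np.cos(yaw)])
f=lambda u,v,h:((ray(c,u,v,h)[:2]-p)@X.T, (ray(c,u,v,h)[:2]-p)@Y)
for u,v in [(121.5,141.5),(440.5,141.5),(160,141),(400,141)]: print("grey",u,v,np.round(f(u,v,42),1))
m=hsvm(c,(36,100,50),(85,255,255))|hsvm(c,(20,100,90),(35,255,255))
q=np.nonzero(m[153])[0]; q=q[(q>60)&(q<500)]; print(q.min(),q.max())
for u in (100,280,460): print(np.nonzero(m[:,u])[0].min())
for u in (q.min()-.5,q.max()+.5): print("green",np.round(f(u,149.5,88.8),1))
E
```

```text
160 [ 61  59  65  86 111 120 121 141 195 234 241 240 239 240 240 237 216 188
 184 191]
220 [ 65  63  64  82 109 120 121 144 202 239 245 244 244 244 245 242 224 193
 189 195]
280 [ 64  62  63  81 109 121 120 133 190 240 248 247 246 246 247 245 229 196
 191 197]
340 [ 63  62  62  75 102 117 120 132 186 236 245 245 244 244 245 242 225 192
 189 195]
400 [ 61  60  61  74 100 117 119 122 167 229 241 241 240 240 241 237 218 188
 185 191]
143 [ 58  59  56  59  89 154 217 238 239 238 238 238 238 238 239 238 238 239] [239 239 239 238 238 238 239 238 238 239 238 212 144  81  59  60  60  61]
145 [ 60  59  57  56  74 131 197 234 239 238 236 233 231 231 231 231 232 232] [237 237 236 236 235 235 236 237 238 238 237 208 133  69  58  59  60  61]
147 [ 56  57  57  54  65 114 186 233 239 236 224 179 132 114 114 115 115 116] [146 147 146 146 145 158 199 231 238 237 231 188 113  58  52  56  56  56]
grey 121.5 141.5 [ 63.2 -99.1]
grey 440.5 141.5 [ 63.  102.9]
grey 160 141 [ 63.5 -74.7]
grey 400 141 [63.3 77.2]
72 486
149
151
149
green [  63.2 -101.7]
green [ 63.  102.9]
```

Relative to the grey rim, whose corners are at about (119,142) and (442,142), the green tray is off by about +1.5 mm along tool x and −0.8 mm along tool y. It is parallel. I'll correct that and lower it.

Emit:
arm_command:
  plan:
    - [-1,-0.0015,0.0008,0,0]
    - [-1,0,0,0.006,0]
    - [-1,0,0,0.005,0]
    - [-1,0,0,0.002,0]
    - [-1,0,0,0.001,0]
    - [-1,0,0,0,0]
    - [-1,0,0,0,0]

```text
clock: 25.98
eef_pos: [497.5, 302.5, 54.6]
eef_rot: [-3.141, 0.0, -1.77]
wrist_force: [-1.3, -0.3, 0.0]
finger_gap: 9.7
finger_force: 50.0
```

Emit:
arm_command:
  plan:
    - [-1,0,0,0.0005,0]
    - [-0.4,0,0,0,0]
    - [-0.4,0,0,0,0]
    - [-0.4,0,0,0,0]
    - [-0.4,0,0,-0.02,0]
    - [-0.4,0,0,-0.05,0]
    - [0,0,0,-0.055,0]
    - [0.2,0,0,-0.055,0]
    - [0.2,0,0,-0.05,0]
    - [0.2,0,0,0,0]
    - [0.2,0,0,0,0]

```text
clock: 27.35
eef_pos: [497.2, 302.3, 283.0]
eef_rot: [3.141, -0.001, -1.77]
wrist_force: [0.2, 0.3, -0.9]
finger_gap: 56.4
finger_force: 0.0
```

```bash
python3 - <<'E'
from h import *
s=st()
c=eyes.camera("wrist"); cv2.imwrite("pics/w7.png",c["img"]); np.savez("w7.npz",**{k:np.array(v) for k,v in c.items()})
m=hsvm(c,(36,100,50),(85,255,255))|hsvm(c,(20,100,90),(35,255,255)); m[:,430:]=0;m[:,:120]=0
P=cloud(c)
[print(b) for b in blobs(c,m,74,3000)]
print(np.percentile(P[m][:,2],[2,50,90,97]))
q=P[m&(P[...,2]>68)&(P[...,2]<82)]; A=np.c_[q[:,:2]-[497,300],np.ones(len(q))]; print("rim plane",np.linalg.lstsq(A,q[:,2],rcond=None)[0])
t=eyes.camera("top")
for nm,mm,h in (("top green",(hsvm(t,(36,100,50),(85,255,255))|hsvm(t,(20,100,90),(35,255,255))),74),):
    mm[:,:105]=0;mm[:,200:]=0;mm[:168]=0;mm[290:]=0
    [print(nm,b) for b in blobs(t,mm,h,100)]
E
```

```text
27.35 tcp [497.2 302.3 283. ] rpy [ 3.141e+00 -1.000e-03 -1.770e+00] F [ 0.2  0.3 -0.9] gap 56.4 0.0 j [ 0.48  0.33  1.31  0.    1.51 -2.46]
(array([278.2, 177.2]), np.int32(16079), array([496.3, 298.1]), array([497. , 299.9]), array([122.3, 209.5]), -0.197)
[ 2.30322098 48.21986153 74.74816705 75.61314755]
rim plane [-2.36153515e-03 -3.17898333e-03  7.40276449e+01]
top green (array([150., 225.]), np.int32(4004), array([505.2, 293.8]), array([500.3, 299.3]), array([121. , 216.1]), -0.192)
```

View pics/w7.png

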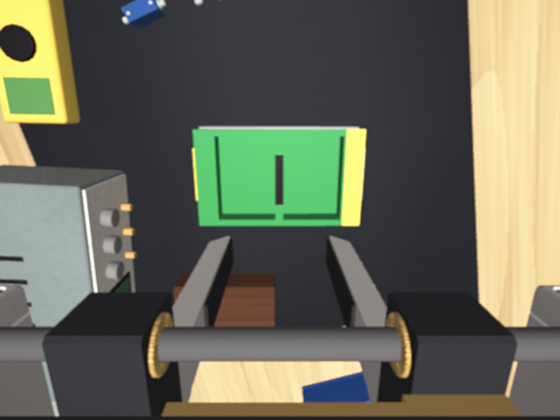

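The green rim is level at z=74.0, which is stacked height. Its yellow end (350,178) is opposite the grey tray's yellow tab (195,175), and it is centred to within about 1.5 mm. Next is filter A.

Emit:
arm_command:
  plan:
    - [0,0,0,0,0.169]
    - [0,0,0,0,0.169]
    - [0,0,0,0,0.169]
    - [0,0,0,0,0.169]
    - [0,0,0,0,0.169]
    - [0,0,0,0,0.169]
    - [0,0,0,0,0.169]
    - [0,-0.0128,-0.0415,0.01,0]
    - [0,-0.0128,-0.0415,0.02,0]
    - [0,-0.0128,-0.0415,0.02,0]
    - [0,-0.0128,-0.0415,0.025,0]
    - [0,-0.0128,-0.0415,0.03,0]
    - [0,-0.0128,-0.0415,0.03,0]
    - [0,0,0,0,0]
    - [0,0,0,0,0]

```text
clock: 29.32
eef_pos: [619.2, 72.6, 148.6]
eef_rot: [3.141, -0.001, -2.953]
wrist_force: [2.1, 0.7, 0.4]
finger_gap: 46.9
finger_force: 0.0
```

```bash
python3 - <<'E'
from h import *
s=st()
c=eyes.camera("wrist"); cv2.imwrite("pics/w8.png",c["img"])
m=hsvm(c,(100,100,50),(130,255,255)); m[280:]=0
for h in (30,15): [print(h,b) for b in blobs(c,m,h,300)]
P=cloud(c); t=m&(np.abs(P[...,2]-30)<5)&(np.hypot(P[...,0]-619,P[...,1]-72)<60); [print("top",b) for b in blobs(c,t,30,200)]
E
```

```text
29.32 tcp [619.2  72.6 148.6] rpy [ 3.141e+00 -1.000e-03 -2.953e+00] F [2.1 0.7 0.4] gap 46.9 0.0 j [ 0.06  0.51  1.36  0.    1.27 -1.7 ]
30 (array([134.9,  14.3]), np.int32(1233), array([484.8, -74.5]), array([481.1, -75.1]), array([30. , 35.9]), -0.396)
30 (array([278.5, 199.8]), np.int32(779), array([618.5,  71.5]), array([617.6,  71.3]), array([44.6, 18.6]), 0.187)
15 (array([134.9,  14.3]), np.int32(1233), array([482. , -81.2]), array([478.1, -81.7]), array([31.6, 37.7]), -0.396)
15 (array([278.5, 199.8]), np.int32(779), array([622.4,  72.2]), array([621.4,  72. ]), array([46.8, 19.5]), 0.187)
top (array([279., 200.]), np.int32(713), array([618.6,  72. ]), array([618.9,  72. ]), array([39.7, 17.6]), 0.187)
```

View pics/w8.png

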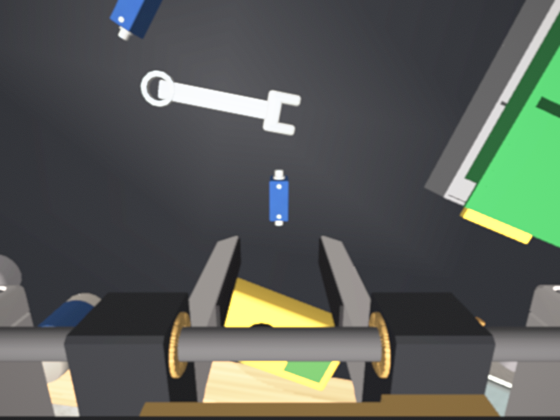

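Filter A is at (279,200), centred and aligned between the fingers. Picking it.

Emit:
arm_command:
  plan:
    - [0,-0.001,0,0.04,0]
    - [0,0,0,0.04,0]
    - [0,0,0,0.04,0]
    - [0,0,0,0.016,0]
    - [0,0,0,0.0085,0]
    - [0,0,0,0,0]
    - [-1,0,0,0,0]
    - [-1,0,0,0,0]
    - [-1,0,0,0,0]
    - [-1,0,0,0,0]
    - [-1,0,0,0,0]
    - [-1,0,0,-0.03,0]
    - [-1,0,0,-0.05,0]
    - [-1,0,0,-0.055,0]
    - [-1,0,0,-0.03,0]
    - [-1,0,0,0,0]
    - [-1,0,0,0,0]
  newtons: 25

```text
clock: 31.5
eef_pos: [619.8, 72.3, 167.7]
eef_rot: [3.141, -0.002, -2.953]
wrist_force: [-0.2, -0.0, -1.0]
finger_gap: 17.7
finger_force: 25.0
```

```bash
python3 - <<'E'
from h import *
st(); a=-0.198; C=np.array([497.4,301]); ux=np.array([np.cos(a),np.sin(a)])
for k in (41,-41): print(k,(C+k*ux).round(1)); d(*(C+k*ux),52,4.515)
E
```

```text
31.5 tcp [619.8  72.3 167.7] rpy [ 3.141e+00 -2.000e-03 -2.953e+00] F [-0.2 -0.  -1. ] gap 17.7 25.0 j [ 0.06  0.5   1.34  0.    1.31 -1.7 ]
41 [537.6 292.9]
roll -1.185
after roll: dx,dy(mm) -200.2 123.9 dz 115.7
-41 [457.2 309.1]
roll -1.185
after roll: dx,dy(mm) -200.3 205.9 dz 115.7
```

Emit:
arm_command:
  plan:
    - [-1,0.0066,0.0387,0,0]
    - [-1,0.0066,0.0387,0,0]
    - [-1,0.0066,0.0387,0,0]
    - [-1,0.0066,0.0387,0,0]
    - [-1,0.0066,0.0387,0,0]
    - [-1,0.0066,0.0387,0,0]
    - [-1,0,0,0,-0.169]
    - [-1,0,0,0,-0.169]
    - [-1,0,0,0,-0.169]
    - [-1,0,0,0,-0.169]
    - [-1,0,0,0,-0.169]
    - [-1,0,0,0,-0.169]
    - [-1,0,0,0,-0.171]
    - [-1,0,0,0.02,0]
    - [-1,0,0,0.02,0]
    - [-1,0,0,0,0]
    - [-1,0,0,0,0]

```text
clock: 33.62
eef_pos: [538.1, 293.1, 129.4]
eef_rot: [3.141, -0.0, -1.768]
wrist_force: [-0.3, 0.7, 0.1]
finger_gap: 17.5
finger_force: 25.0
```

```bash
python3 - <<'E'
from h import *
st(); d(537.6,292.9,52,4.515)
E
```

```text
33.62 tcp [538.1 293.1 129.4] rpy [ 3.141 -0.    -1.768] F [-0.3  0.7  0.1] gap 17.5 25.0 j [ 0.44  0.51  1.42  0.    1.22 -2.51]
roll -0.0
after roll: dx,dy(mm) 0.2 0.5 dz 77.4
```

Emit:
arm_command:
  plan:
    - [-1,0,0,0.03,0]
    - [-1,0,0,0.025,0]
    - [-1,0,0,0.012,0]
    - [-1,0,0,0.008,0]
    - [-1,0,0,0.002,0]
    - [-1,0,0,0,0]
    - [-1,0,0,0,0]

```text
clock: 34.5
eef_pos: [538.4, 293.2, 53.1]
eef_rot: [-3.141, 0.001, -1.768]
wrist_force: [0.1, 0.1, -0.3]
finger_gap: 18.1
finger_force: 25.0
```

Emit:
arm_command:
  plan:
    - [-1,0,0,0.0015,0]
    - [-1,0,0,0,0]
    - [-0.4,0,0,0,0]
    - [-0.4,0,0,0,0]
    - [-0.4,0,0,0,0]
    - [-0.4,0,0,-0.02,0]
    - [-0.4,0,0,-0.04,0]
    - [-0.4,0,0,-0.05,0]
    - [0,0,0,-0.05,0]
    - [0,0,0,-0.04,0]
    - [0,0,0,0,0]
    - [0,0,0,0,0]

```text
clock: 36.0
eef_pos: [537.8, 292.9, 250.8]
eef_rot: [3.141, -0.0, -1.768]
wrist_force: [-0.1, -0.9, -1.1]
finger_gap: 47.2
finger_force: 0.0
```

```bash
python3 - <<'E'
from h import *
st()
c=eyes.camera("wrist"); P=cloud(c)
m=hsvm(c,(100,100,50),(130,255,255))&(np.hypot(P[...,0]-538,P[...,1]-293)<70); 
[print(b) for b in blobs(c,m,77,200)]; print(np.median(P[m][:,2]))
g=(hsvm(c,(36,100,50),(85,255,255))|hsvm(c,(20,100,90),(35,255,255))); g&=np.hypot(P[...,0]-497,P[...,1]-300)<140
[print(b) for b in blobs(c,g,74,3000)]
d(477.2,-79.2,150,2.745)
E
```

```text
36.0 tcp [537.8 292.9 250.8] rpy [ 3.141 -0.    -1.768] F [-0.1 -0.9 -1.1] gap 47.2 0.0 j [ 0.44  0.41  1.26  0.    1.47 -2.51]
(array([278.9, 186.1]), np.int32(472), array([536.8, 291.6]), array([536.5, 291.1]), array([40.2, 15.9]), 1.367)
77.09160657440557
(array([315.8, 183.1]), np.int32(18046), array([495.4, 297.8]), array([498.3, 299.6]), array([121.5, 212.1]), -0.198)
roll 1.77
after roll: dx,dy(mm) -87.9 -366.5 dz 100.1
```

Emit:
arm_command:
  plan:
    - [0,0,0,0,0.177]
    - [0,0,0,0,0.177]
    - [0,0,0,0,0.177]
    - [0,0,0,0,0.177]
    - [0,0,0,0,0.177]
    - [0,0,0,0,0.177]
    - [0,0,0,0,0.177]
    - [0,0,0,0,0.177]
    - [0,0,0,0,0.177]
    - [0,0,0,0,0.177]
    - [0,-0.011,-0.0458,0.0,0]
    - [0,-0.011,-0.0458,0.01,0]
    - [0,-0.011,-0.0458,0.01,0]
    - [0,-0.011,-0.0458,0.01,0]
    - [0,-0.011,-0.0458,0.015,0]
    - [0,-0.011,-0.0458,0.015,0]
    - [0,-0.011,-0.0458,0.02,0]
    - [0,-0.011,-0.0458,0.02,0]
    - [0,0,0,0,0]
    - [0,0,0,0,0]

```text
clock: 38.55
eef_pos: [477.5, -78.5, 150.7]
eef_rot: [3.142, -0.001, 2.744]
wrist_force: [-0.2, -0.1, 0.9]
finger_gap: 46.9
finger_force: 0.0
```

```bash
python3 - <<'E'
from h import *
s=st()
c=eyes.camera("wrist")
m=hsvm(c,(100,100,50),(130,255,255)); P=cloud(c); t=m&(np.abs(P[...,2]-30)<5)&(np.hypot(P[...,0]-477,P[...,1]+79)<60); [print("top",b) for b in blobs(c,t,30,200)]
d(477.2,-79.2,4,2.745)
E
```

```text
38.55 tcp [477.5 -78.5 150.7] rpy [ 3.142e+00 -1.000e-03  2.744e+00] F [-0.2 -0.1  0.9] gap 46.9 0.0 j [-0.24  0.21  1.77  0.    1.16 -1.41]
roll 0.0
after roll: dx,dy(mm) 0.1 -1.2 dz 147.0
```

```bash
python3 - <<'E'
from h import *
c=eyes.camera("wrist"); cv2.imwrite("pics/w9.png",c["img"]); P=cloud(c)
m=hsvm(c,(95,80,40),(135,255,255)); m[300:]=0
[print(b) for b in blobs(c,m,30,100)]
print(np.percentile(P[m&(np.hypot(P[...,0]-477,P[...,1]+79)<60)][:,2],[5,50,95]))
E
```

```text
(array([ 24. , 155.6]), np.int32(326), array([ 346.4, -281.9]), array([ 342. , -285.1]), array([42.5, 11.4]), 0.402)
(array([278. , 197.9]), np.int32(792), array([475.4, -79.3]), array([475. , -78.8]), array([20. , 45.9]), -0.406)
[ 0.2918362  29.84613776 31.13765434]
```

View pics/w9.png

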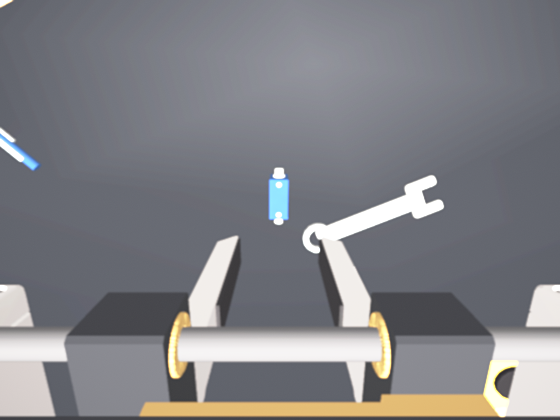

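Lighting is brighter here. Filter B is at (278,198), centred, and the wrench is clear of the fingers. Picking it.

Emit:
arm_command:
  plan:
    - [-0.1,0,-0.0007,0.04,0]
    - [-0.1,0,0,0.04,0]
    - [-0.1,0,0,0.04,0]
    - [-0.1,0,0,0.018,0]
    - [-0.1,0,0,0.0085,0]
    - [-0.1,0,0,0,0]
    - [-1,0,0,0,0]
    - [-1,0,0,0,0]
    - [-1,0,0,0,0]
    - [-1,0,0,0,0]
    - [-1,0,0,0,0]
    - [-1,0,0,-0.03,0]
    - [-1,0,0,-0.05,0]
    - [-1,0,0,-0.055,0]
    - [-1,0,0,-0.03,0]
    - [-1,0,0,0,0]
    - [-1,0,0,0,0]

```text
clock: 40.78
eef_pos: [476.9, -79.4, 168.2]
eef_rot: [-3.141, -0.002, 2.745]
wrist_force: [-0.1, -0.0, -0.3]
finger_gap: 17.8
finger_force: 25.0
```

```bash
python3 - <<'E'
from h import *
st(); d(457.2,309.1,52); d(457.2,309.1,52,1.373)
E
```

```text
40.77 tcp [476.9 -79.4 168.2] rpy [-3.141e+00 -2.000e-03  2.745e+00] F [-0.1 -0.  -0.3] gap 17.8 25.0 j [-0.24  0.19  1.75 -0.    1.2  -1.41]
after roll: dx,dy(mm) 168.3 350.8 dz 116.2
roll 1.372
after roll: dx,dy(mm) 377.1 -95.6 dz 116.2
```

Emit:
arm_command:
  plan:
    - [-1,0.0187,0.039,0,0]
    - [-1,0.0187,0.039,0,0]
    - [-1,0.0187,0.039,0,0]
    - [-1,0.0187,0.039,0,0]
    - [-1,0.0187,0.039,0,0]
    - [-1,0.0187,0.039,0,0]
    - [-1,0.0187,0.039,0,0]
    - [-1,0.0187,0.039,0,0]
    - [-1,0.0187,0.039,0,0]
    - [-1,0,0,0,0.1715]
    - [-1,0,0,0,0.1715]
    - [-1,0,0,0,0.1715]
    - [-1,0,0,0,0.1715]
    - [-1,0,0,0,0.1715]
    - [-1,0,0,0,0.1715]
    - [-1,0,0,0,0.1715]
    - [-1,0,0,0,0.1715]
    - [-1,0,0,0.038,0]
    - [-1,0,0,0,0]
    - [-1,0,0,0,0]

```text
clock: 43.28
eef_pos: [457.9, 309.3, 131.7]
eef_rot: [-3.141, 0.0, 1.373]
wrist_force: [0.3, 0.2, -0.6]
finger_gap: 18.1
finger_force: 25.0
```

```bash
python3 - <<'E'
from h import *
st(); d(457.2,309.1,52,1.373)
E
```

```text
43.27 tcp [457.9 309.3 131.7] rpy [-3.141  0.     1.373] F [ 0.3  0.2 -0.6] gap 18.1 25.0 j [0.53 0.38 1.6  0.   1.17 0.73]
roll 0.0
after roll: dx,dy(mm) -0.3 -0.6 dz 79.7
```

Emit:
arm_command:
  plan:
    - [-1,0,0,0.03,0]
    - [-1,0,0,0.025,0]
    - [-1,0,0,0.012,0]
    - [-1,0,0,0.008,0]
    - [-1,0,0,0.004,0]
    - [-1,0,0,0,0]
    - [-1,0,0,0,0]

```text
clock: 44.15
eef_pos: [458.0, 309.4, 53.0]
eef_rot: [3.141, -0.001, 1.373]
wrist_force: [0.2, 0.1, -1.5]
finger_gap: 17.8
finger_force: 25.0
```

Last, I'll lower it 1.5 mm, release, retreat straight up and look.

Emit:
arm_command:
  plan:
    - [-1,0,0,0.0015,0]
    - [-1,0,0,0,0]
    - [-0.4,0,0,0,0]
    - [-0.4,0,0,0,0]
    - [-0.4,0,0,0,0]
    - [-0.4,0,0,-0.02,0]
    - [-0.4,0,0,-0.04,0]
    - [-0.4,0,0,-0.05,0]
    - [0,0,0,-0.05,0]
    - [0,0,0,-0.05,0]
    - [0,0,0,0,0]
    - [0,0,0,0,0]

```text
clock: 45.65
eef_pos: [457.5, 309.1, 260.1]
eef_rot: [-3.141, 0.001, 1.373]
wrist_force: [-0.5, 0.2, -0.1]
finger_gap: 47.1
finger_force: 0.0
```

```bash
python3 - <<'E'
from h import *
st()
c=eyes.camera("wrist"); cv2.imwrite("pics/w10.png",c["img"]); P=cloud(c); near=np.hypot(P[...,0]-497,P[...,1]-300)<140
m=hsvm(c,(95,80,40),(135,255,255))&near
[print(b) for b in blobs(c,m,77,200)]; print(np.percentile(P[m][:,2],[10,50,90]))
g=near&(hsvm(c,(36,100,50),(85,255,255))|hsvm(c,(20,100,90),(35,255,255)))
[print(b) for b in blobs(c,g&(P[...,2]>60),74,300)]
q=P[g&(P[...,2]>68)&(P[...,2]<82)]; A=np.c_[q[:,:2]-[497,300],np.ones(len(q))]; print("rim plane",np.linalg.lstsq(A,q[:,2],rcond=None)[0])
E
```

```text
45.65 tcp [457.5 309.1 260.1] rpy [-3.141e+00  1.000e-03  1.373e+00] F [-0.5  0.2 -0.1] gap 47.1 0.0 j [0.53 0.27 1.43 0.   1.44 0.73]
(array([349. , 183.1]), np.int32(592), array([535.4, 295. ]), array([535.4, 294.9]), array([42.3, 21.1]), 1.374)
(array([280. , 183.8]), np.int32(485), array([457.4, 309.7]), array([457.6, 309.8]), array([41.1, 16.3]), 1.367)
[73.83965549 76.97957553 78.11095035]
(array([316.4, 184.5]), np.int32(7277), array([498.4, 298.8]), array([495.8, 299.8]), array([118.7, 205. ]), -0.198)
rim plane [-1.69081485e-03  3.34548396e-03  7.39929591e+01]
```

View pics/w10.png

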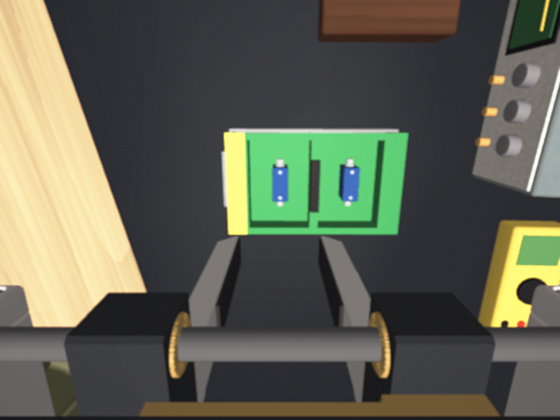

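Both filters stand upright at (280,184) and (350,184), one in each bay. The green tray is level at stacked height, and the grey rim shows about the same margin from both sides. Handing in.

```bash
python3 -c "
from cell import ticket; print(ticket.sign_off())"
```

```text
the job is handed in; nothing more can be done
None
```

The job is handed in at about 46 s on the robot clock: both terminations stand upright in the grey tray, the green tray is stacked half-turned, level and centred to within about 1.5 mm, and both filters stand upright in it, one in each bay; no verdict came back at sign-off.

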